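Push the air filter tube home in its push-fit port

TASK

Take the filter tube out of the wooden rest block and plug it, stem down, into the wide air port, the one of the two push-fit ports whose mouth its stem fits. Push it straight down past the resistance of the collet and seal until the stem bottoms in the port, without forcing it, then let go of it; leave the other things on the bench where they are.

Things in the scene. Friction and masses are not known exactly. Their poses are not given: they have to be found in the camera images.
- tube: Rigid metal filter tube, 104 mm long, about 90 g. Lower 54 mm: steel stem, 12 mm diameter, its last 2 mm tapering to 8.4 mm. Above: aluminium cylinder, 24 mm diameter, 50 mm long, to hold it by. Origin on the axis at the stem's lower end, z along the axis to the top. Starts upright, the cylinder's underside on the rest block's top (58 mm), the stem hanging in the hole.
- rest: Wooden rest block, fixed, 50 x 76 x 58 mm (x, y, z), origin at the centre of its underside. The tube stands in its middle hole (16.5 mm); the holes 25 mm either side along its y are empty.
- port: Wide push-fit air port, fixed, upright: aluminium base plate 56 x 56 x 10 mm, steel barrel 32 mm in diameter, black release ring on top. Bore 13.6 mm, flared to about 19.6 mm over its top 4 mm. Origin at the centre of the underside, z up. Pushing harder than about 20 N damages it.
- port_mouth (a point): Centre of the wide port's mouth (top edge of the ring, 76 mm over the bench). 10 mm below it sprung fingers stand into the bore: the stem needs 6 to 10 N to pass them, then slides with 4 to 7 N drag and is held. A hard flat stop lies unseen and unmeasured 26 to 44 mm below the mouth, differently each time: found by feel, as a second, firm rise of force.
- valve (a joint): Pin of the check valve inside the wide port: it stands 4 mm up out of the stop and the end of the stem presses it in, against 0.5 to 2 N of spring. 0 = out, untouched; 0.004 m = pressed in flush with the stop, the stem fully home. Says nothing of how deep the stop lies.
- small_port: The other push-fit port, of the same make and height (76 mm) but slimmer: steel barrel 25 mm in diameter, bore 8.6 mm, too narrow for the stem. Origin at the centre of its underside. Not to be used; the two ports may stand either way round.
- spool: Bystander: loose spool of brass wire with black ends, 46 mm in diameter, 24 mm high, origin at the centre of its underside.
- bottle: Bystander: loose white squeeze bottle, 48 mm in diameter, 120 mm high, origin at the centre of its underside.
- cube: Bystander: loose dapping cube with round hollows, 42 mm, origin at the centre of its underside.
There are look-alikes about, which are no part of the job. Leave any red look-alike of the tube alone.

How it is judged:
On the way, in this order (a step that is already met when the one before it is completed fails the run):
1. the tube is lifted clear out of the rest block (height (world z) of tube above 0.06 m), for 0.1 s.
2. the stem has passed the collet fingers: its end is more than 16 mm below the mouth of the wide port and within 4 mm of its axis (z of tube in the frame of port_mouth below -0.016 m and horizontal distance between tube and port_mouth below 0.004 m), for 0.05 s.
At the end, for the whole second after the job is handed in: The stem stands in the wide port with its end on the stop at the bottom of the bore (valve pin pressed in more than 2.5 of its 4 mm), within 4 mm of the bore's axis, upright within 0.08 rad, at rest and released (value of joint valve above 0.0025 m and z of tube in the frame of port_mouth below -0.024 m and horizontal distance between tube and port_mouth below 0.004 m and angle between tube's own z axis and vertical below 0.08 rad and linear speed of tube below 0.01 m/s); the robot touches nothing.
It fails at once if the tube presses on the wide port or on anything in it with more than 36 N in all (the fingers' squeeze of some 16 N counted in) (contact force between tube and port above 36 N).
It fails at once if the spool is moved more than 30 mm (distance of spool from where it was at the start of the episode above 0.03 m).
It fails at once if the bottle is moved more than 30 mm (distance of bottle from where it was at the start of the episode above 0.03 m).
It fails at once if the cube is moved more than 30 mm (distance of cube from where it was at the start of the episode above 0.03 m).
It also fails if it takes over 42 s, if anything falls off the work surface, if the arm or the gripper's body presses on something with over 40 N, if the wrist force passes 120 N, or if a joint passes its speed limit or range.

ROBOT

A 6-joint arm with a two-finger parallel gripper is mounted at the origin on a cart in front of the work surface, level with it; the furniture and walls round the work are solid. World frame = base frame: x ahead of the robot, y to its left, z up, the work surface at z = 0. Lengths are in m, angles in rad, forces in N, time in s.
With the tool pointing down it reaches from about 0.25 to 0.725 m from the base axis. Payload 9.7 kg.
Tool frame: the origin (TCP) lies at the very end of the fingers, on their centre line; the grasp point (between the pads) lies 19 mm behind it; z points along the fingers, y is the direction in which the jaws open and shut (so a half turn about z gives the same grasp; the last joint's range is limited). The gripper opens to 85 mm and grips with 20 to 120 N. Pads are 22 mm wide; open, the fingers measure 114 mm over their backs; the gripper's body (76 mm by 85 mm) begins 54 mm behind the grasp point. The pads swing forward as they close: fully open they stand 13 mm farther back than shut.
Start: joints at [-1.157, 0.087, 0.176, 1.66, 0, 1.571], TCP at [0.221, -0.504, 0.231] pointing down, gripper open.
Joint ranges: [-3.13, 3.13], [-0.85, 1.81], [-1.15, 1.24], [-2.2, 2.28], [-1.44, 1.52], [-3.14, 3.14]. Speed limits (rad/s): [2.22, 2.22, 2.57, 3.14, 3.14, 3.14].

INTERFACE

Orientations are given as a 3x3 rotation matrix whose columns are the frame's x, y, z axes.
In Python, from station import r, eyes gives the robot as it stands. Calls block until the motion is done:
- r.movep(position, orientation): joint-space move of the TCP to a pose.
- r.move_l(position, ori=None, speed=0.15, threshold=None): straight line of the TCP; ori=None keeps the orientation; speed is the mean speed in m/s. With threshold (N) it stops when the force on the tool has changed by that much, and returns True; else False.
- r.move_j(angles): joint-space move.
- r.grip(opening): finger opening in m; the grip force is fixed at half the most; returns when the fingers have stopped.
- r.hold(seconds).
- r.ik(position, orientation): joint angles nearest the present ones, or None.
- r.sense(): the state.
- eyes.camera(name): name is "scene" or "side" or "wrist"; returns a dict with "color" (480x640x3 uint8, red, green, blue), "z_map" (480x640 float32, m along the optical axis (not along the pixel's ray), 0 where there is no reading), "vfov" (degrees; the focal length in pixels is half the picture's height over the tangent of half this angle, whatever the lens; pixels are square), "cx", "cy" (the principal point, pixels), "eye" and "orientation" of the camera in the world; the wrist camera has in their place "mount" (4x4, takes a point from camera to tool coordinates, whose origin is the TCP and whose axes are the flange's). Camera axes: x right, y down, z forward; pixel columns grow to the right and rows downward; lengths in m; the calibration is good to about 2 mm. A picture is of the moment at which its call begins: read the wrist's pose just before it.
A pose or a line that the arm cannot do raises r.IKError and nothing moves.
- r.job_done(): hands the job in, once; it reports no verdict.
The state is a dict: "clock": time; "joint_positions": joint angles; "joint_vel": joint speeds; "tau": joint torques, N m; "tool_pos": TCP position; "tcp_rot": TCP orientation; "ft_force": force on the tool from outside, world axes, zero at the start; "ft_torque": the same for the moment, N m; "width": finger opening in m.
Only numpy, scipy, OpenCV 4.12 (cv2) and the standard library are available. Lean on these libraries where they do the work, as an engineer would, in place of code of your own. Each camera call takes 0.05 s, during which the arm holds its last target.

## Working session

There is one attempt and no reset: what is moved stays moved. The work goes in short steps, each a Python script; the robot and the scene stay as the last script left them, time stands still between calls to the robot, and variables do not carry over. Pictures are saved under pics/ and viewed, and the job is handed in when it is done.

```bash
ls; mkdir -p pics
cat > h.py <<'E'
from station import r, eyes
import numpy as np, cv2
def snap(name,tag):
    s=r.sense(); c=eyes.camera(name)
    cv2.imwrite(f'pics/{tag}.png',c['color'][:,:,::-1])
    if name=='wrist':
        T=np.eye(4);T[:3,:3]=s['tcp_rot'];T[:3,3]=s['tool_pos'];T=T@np.array(c['mount'])
    else:
        T=np.eye(4);T[:3,:3]=c['orientation'];T[:3,3]=c['eye']
    f=240/np.tan(np.radians(c['vfov'])/2)
    np.savez(f'pics/{tag}.npz',color=c['color'],z=c['z_map'],T=T,f=f,cx=c['cx'],cy=c['cy'])
    return load(tag)
def load(tag): return dict(np.load(f'pics/{tag}.npz'))
def pts(d):
    v,u=np.mgrid[0:480,0:640]; z=d['z']
    P=np.stack([(u-d['cx'])/d['f']*z,(v-d['cy'])/d['f']*z,z],-1)
    return P@d['T'][:3,:3].T+d['T'][:3,3]
def ray(d,u,v,h):
    q=d['T'][:3,:3]@np.array([(u-d['cx'])/d['f'],(v-d['cy'])/d['f'],1]); e=d['T'][:3,3]
    return e+q*(h-e[2])/q[2]
E
python3 - <<'E'
from h import *
print(r.sense())
for n in ('scene','side','wrist'):
    d=snap(n,n+'0'); print(n,d['T'],d['f'],d['cx'],d['cy'])
E
```

```text
pics
{'clock': 0.0, 'joint_positions': array([-1.15697428e+00,  8.74477737e-02,  1.75138195e-01,  1.65983324e+00,
        2.39283950e-06,  1.57077144e+00]), 'joint_vel': array([ 1.83404883e-03, -3.40028907e-04, -3.08573018e-05, -2.03460070e-04,
       -1.31793009e-03, -5.89303978e-04]), 'tau': array([-1.02534937e-03, -5.20385206e+01,  4.64804649e+01,  1.61666167e-02,
       -2.30821379e-04,  2.33772357e-05]), 'tool_pos': array([ 0.22106433, -0.50335206,  0.23059194]), 'tcp_rot': array([[ 9.15580621e-01,  4.02134102e-01, -5.39248459e-04],
       [ 4.02134464e-01, -9.15579789e-01,  1.23379571e-03],
       [ 2.42634118e-06, -1.34648983e-03, -9.99999093e-01]]), 'ft_force': array([-0.02736734,  0.05044628, -0.91484135]), 'ft_torque': array([0.01423193, 0.00244365, 0.02293386]), 'width': 0.08566578777930647}
scene [[-0.73097687 -0.31792335  0.60381914 -0.04527656]
 [-0.68234245  0.35223669 -0.64057638  0.66289152]
 [-0.00903307 -0.88025795 -0.47440947  0.53793705]
 [ 0.          0.          0.          1.        ]] 551.0967053164401 311.48995567934395 238.25492783791339
side [[-0.90415996 -0.21999551  0.36619223  0.21964574]
 [-0.42696847  0.43752201 -0.79137375  0.72896647]
 [ 0.01388151 -0.87188099 -0.48952103  0.51325239]
 [ 0.          0.          0.          1.        ]] 439.76936343714095 325.5717362628848 245.64467696554516
wrist [[ 0.40169953 -0.86669758 -0.295758    0.29786445]
 [-0.91576953 -0.38084732 -0.1277556  -0.47035869]
 [-0.00191317  0.32216552 -0.94668142  0.37173103]
 [ 0.          0.          0.          1.        ]] 420.418575989099 324.488721704471 231.9320256161984
```

View pics/scene0.png

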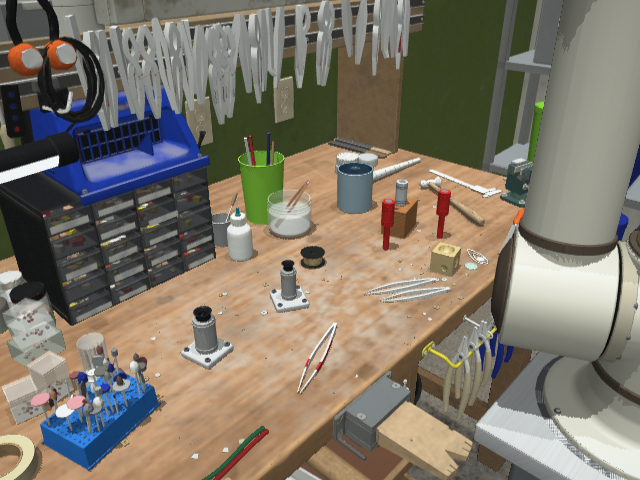

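View pics/side0.png

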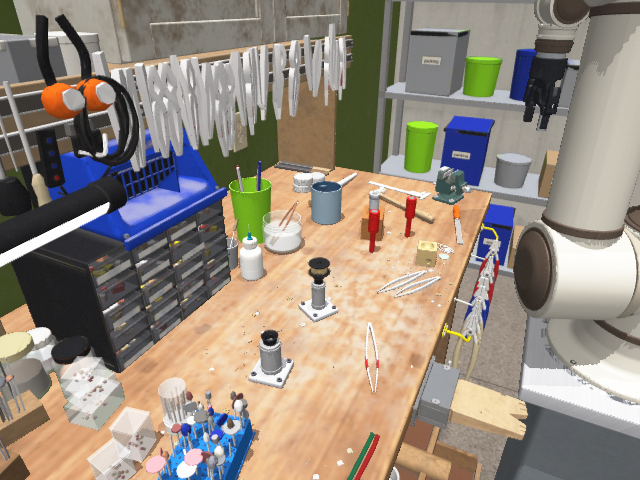

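View pics/wrist0.png

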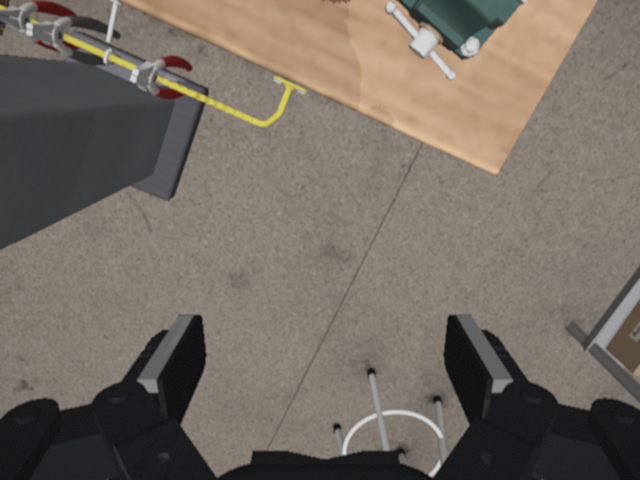

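The scene view shows the wide port's ring at about (203,313), the small port at (288,266), and the tube in its rest at (402,190). Red look-alikes stand at (388,222) and (443,212), with the spool at (313,256), bottle at (239,238) and cube at (445,258). I'll get rough positions from these.

Run:
```python
from h import *
d=load('scene0');P=pts(d)
for n,u,v,h in [('tubetop',402,181,.108),('wide',203,312,.076),('small',288,264,.076),('red1',388,200,.1),('red2',443,190,.1),('cube',446,248,.042),('spool',313,250,.024),('bottle',238,222,.1),('bluecan',355,168,.1),('restR',415,212,.058)]:
    print(n,ray(d,u,v,h).round(3),P[v,u].round(3))
d=load('side0');P=pts(d)
for n,u,v,h in [('tubetop',375,191,.108),('wide',269,338,.076),('small',318,282,.076),('red1',375,212,.1),('red2',411,200,.1)]:
    print(n,ray(d,u,v,h).round(3),P[v,u].round(3))
d=load('scene0')
c=d['color'];cv2.imwrite('pics/s0t.png',cv2.resize(c[160:290,360:500,::-1],None,fx=5,fy=4.5))
```

```text
tubetop [ 0.533 -0.22   0.108] [ 0.532 -0.219  0.109]
wide [0.506 0.304 0.076] [0.514 0.299 0.07 ]
small [0.511 0.129 0.076] [0.515 0.125 0.073]
red1 [ 0.509 -0.14   0.1  ] [ 0.503 -0.131  0.105]
red2 [ 0.456 -0.252  0.1  ] [ 0.449 -0.238  0.106]
cube [ 0.378 -0.144  0.042] [ 0.381 -0.151  0.038]
spool [0.575 0.001 0.024] [0.574 0.002 0.025]
bottle [0.651 0.115 0.1  ] [0.682 0.09  0.08 ]
bluecan [ 0.663 -0.229  0.1  ] [ 0.692 -0.267  0.082]
restR [ 0.487 -0.205  0.058] [ 0.515 -0.25   0.033]
tubetop [ 0.531 -0.225  0.108] [ 0.603 -0.445  0.015]
wide [0.503 0.311 0.076] [0.512 0.297 0.062]
small [0.503 0.147 0.076] [0.508 0.135 0.067]
red1 [ 0.496 -0.127  0.1  ] [ 0.494 -0.121  0.103]
red2 [ 0.442 -0.23   0.1  ] [ 0.442 -0.227  0.101]
```

View pics/s0t.png

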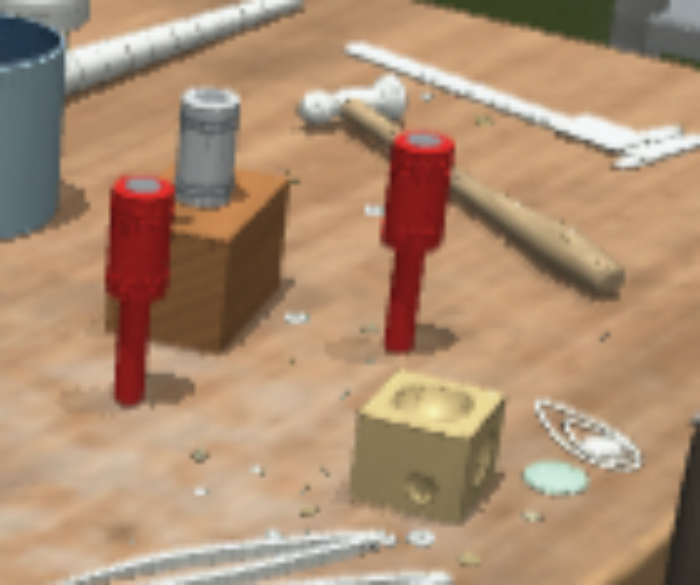

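Next, a wrist view from above the tube.

```bash
cat >> h.py <<'E'
def R(a):  # jaws along direction a (rad), tool down
    y=np.array([np.cos(a),np.sin(a),0]); z=np.array([0,0,-1.]); return np.stack([np.cross(y,z),y,z],1)
E
python3 - <<'E'
from h import *
p=np.array([.54,-.222]);a=np.arctan2(p[1],p[0])
print(R(a)); print(r.ik([*p,.25],R(a)))
r.movep([*p,.25],R(a)); r.hold(.2)
d=snap('wrist','w1'); s=r.sense();print(s['clock'],s['tool_pos'],s['joint_positions'],s['ft_force'])
E
```

```text
[[ 0.38023288  0.92489078  0.        ]
 [ 0.92489078 -0.38023288  0.        ]
 [ 0.          0.         -1.        ]]
[-0.39004807  0.17874947  0.31433185  1.70637871  0.          1.57079633]
1.9667 [ 0.53965457 -0.22273093  0.25003782] [-3.91412529e-01  1.78593721e-01  3.14227539e-01  1.70636297e+00
 -3.78434848e-05  1.57077862e+00] [-0.81514138 -0.31484263 -0.38090968]
```

View pics/w1.png

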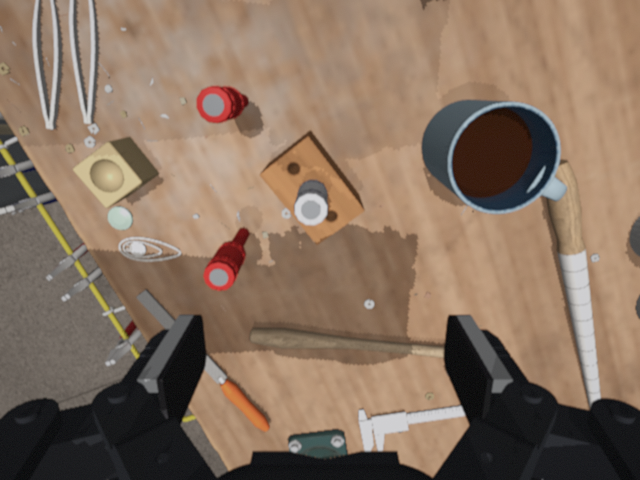

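The wrist view shows the tube top at about (312,208). The red look-alikes are at (215,104) and (219,275), and the mug is well clear. I'll refine the tube position with a depth slice at its top.

Run:
```python
from h import *
d=load('w1');P=pts(d)
v,u=np.mgrid[0:480,0:640]
roi=(abs(u-312)<30)&(abs(v-207)<30)
m=roi&(P[...,2]>.102)&(P[...,2]<.114)
print(m.sum(),u[m].mean(),v[m].mean(),P[m].mean(0),P[m].min(0),P[m].max(0))
(c,rad)=cv2.minEnclosingCircle(np.argwhere(m)[:,::-1].astype(np.float32));print(c,rad,ray(d,*c,.108))
b=roi&(P[...,2]>.06)&(P[...,2]<.098); print(P[b].mean(0),P[b].min(0),P[b].max(0))
blk=(abs(u-312)<60)&(abs(v-190)<60)&(P[...,2]>.052)&(P[...,2]<.061); 
print(P[blk].mean(0), cv2.minAreaRect((P[blk][:,:2]*1000).astype(np.float32)))
cv2.imwrite('pics/w1t.png',cv2.resize(d['color'][150:250,250:370,::-1],None,fx=6,fy=6))
```

```text
858 310.5897435897436 207.82750582750583 [ 0.53271485 -0.21554597  0.10629366] [ 0.52055426 -0.22784675  0.10212836] [ 0.54407381 -0.20445605  0.10840012]
(310.4294128417969, 207.49705505371094) 17.035419464111328 [ 0.53295375 -0.21483598  0.108     ]
[ 0.53686889 -0.2079415   0.07861767] [ 0.52261769 -0.22237933  0.06045265] [ 0.544567   -0.20398636  0.09749422]
[ 0.53383895 -0.21251066  0.05625628] ((532.262939453125, -216.25537109375), (50.34413528442383, 76.22062683105469), 14.929035186767578)
```

View pics/w1t.png

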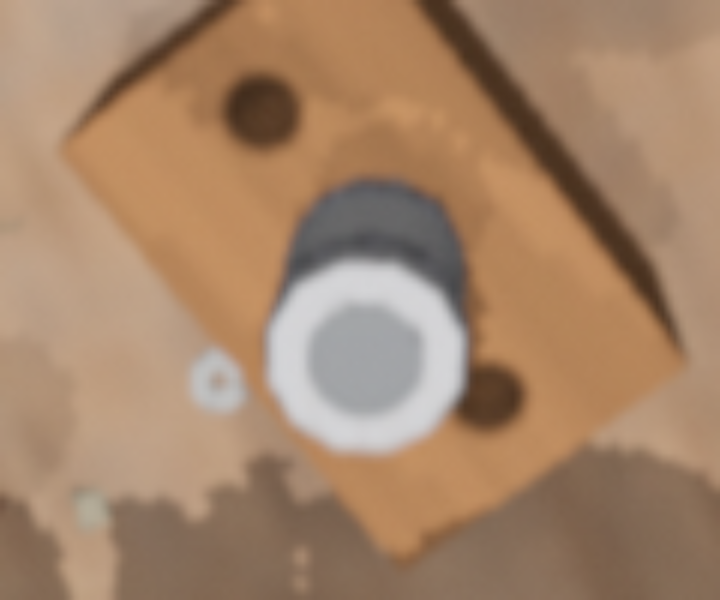

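The tube axis is at about (0.532, -0.216), and the block centre agrees with it. Now I'll grasp and lift.

Run:
```python
from h import *
p=np.array([.532,-.216]);a=-.39
r.grip(.06)
r.movep([*p,.15],R(a)); 
print(r.move_l([*p,.067],speed=.1,threshold=8))
r.grip(0.0); s=r.sense();print(s['clock'],s['tool_pos'],s['width'],s['ft_force'])
r.move_l([*p,.16],speed=.12); r.hold(.1)
s=r.sense();print(s['clock'],s['tool_pos'],s['width'],s['ft_force'])
snap('wrist','w2')
```

```text
False
4.2333 [ 0.53225829 -0.21611078  0.06764788] 0.02256268064664528 [-0.70945605  0.39900551  5.16802915]
5.2583 [ 0.53159194 -0.21581755  0.15888609] 0.022840047955857017 [-0.64249142  0.30669868 -0.85921747]
```

View pics/w2.png

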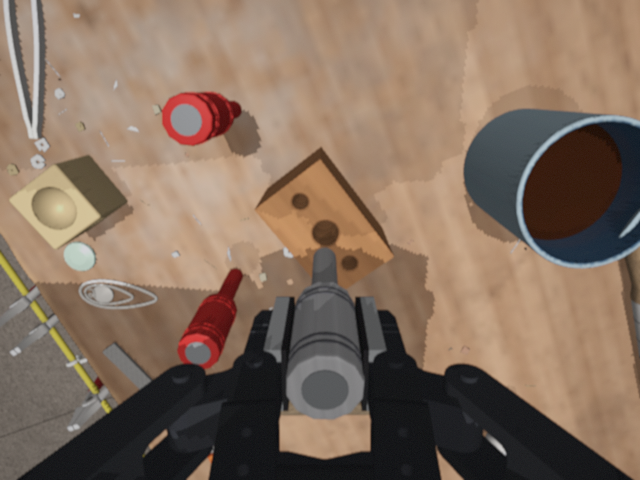

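The tube is gripped straight: width 22.8 mm, stem hanging free at (323,250–290), middle hole empty at (324,233). Next I'll check the tip offset and view the wide port from short of it.

Run:
```python
from h import *
r.move_l([.5316,-.2158,.22],speed=.2)
p=np.array([.51,.30]);a=np.arctan2(p[1],p[0]);x=R(a)[:2,0]
q=p-.07*x
r.movep([*q,.22],R(a)); r.hold(.3)
d=snap('wrist','w3'); s=r.sense();print(s['clock'],s['tool_pos'],s['tcp_rot'].round(3),s['ft_force'])
```

```text
7.775 [0.54565936 0.23923219 0.22004265] [[-0.506  0.862  0.   ]
 [ 0.862  0.506  0.   ]
 [-0.     0.    -1.   ]] [ 0.32917116  0.30943624 -0.46748099]
```

View pics/w3.png

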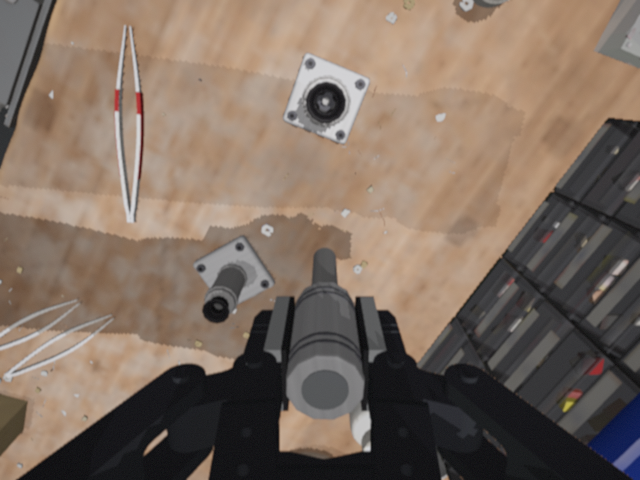

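The wide port is at about (326,101), with the bore visible, and the small port is at (217,306). I'll measure the mouth, the barrel diameters and the stem tip.

Run:
```python
from h import *
d=load('w3');P=pts(d);v,u=np.mgrid[0:480,0:640]
for n,(cu,cv) in dict(wide=(326,101),small=(217,306)).items():
    roi=(abs(u-cu)<35)&(abs(v-cv)<35)
    m=roi&(P[...,2]>.069)&(P[...,2]<.082)
    c,rad=cv2.minEnclosingCircle(np.argwhere(m)[:,::-1].astype(np.float32))
    print(n,m.sum(),c,rad,ray(d,*c,.076),P[m].mean(0),np.ptp(P[m][:,:2],0))
    b=roi&(P[...,2]>.02)&(P[...,2]<.06);print(' barrel',np.ptp(P[b][:,:2],0),P[b].mean(0))
    b=roi&(P[...,2]>.006)&(P[...,2]<.013);print(' base',cv2.minAreaRect((P[b][:,:2]*1000).astype(np.float32)))
cv2.imwrite('pics/w3t.png',cv2.resize(d['color'][50:150,270:380,::-1],None,fx=6,fy=6))
cv2.imwrite('pics/w3s.png',cv2.resize(d['color'][235:335,270:380,::-1],None,fx=6,fy=6))
# held stem in tool frame
Rt=R(np.arctan2(.3,.51));t=np.array([.54566,.23923,.22004])
Q=(P-t)@Rt
for lo,hi in [(.035,.045),(.045,.053),(.053,.061),(.058,.066)]:
    m=(abs(u-324)<25)&(v>235)&(v<300)&(Q[...,2]>lo)&(Q[...,2]<hi)
    print(lo,m.sum(),Q[m].mean(0).round(4),Q[m][:,:2].min(0).round(4),Q[m][:,:2].max(0).round(4))
```

```text
wide 953 (325.5, 101.6025619506836) 20.888025283813477 [0.50890647 0.3042543  0.076     ] [0.50911461 0.3041547  0.07314532] [0.02595823 0.02579114]
 barrel [0.03337978 0.03381225] [0.50892837 0.3042124  0.0478614 ]
 base ((510.39617919921875, 302.7630920410156), (55.251625061035156, 52.3610954284668), 30.103092193603516)
small 440 (215.39285278320312, 310.72320556640625) 13.667020797729492 [0.51365974 0.1298228  0.076     ] [0.51374609 0.12770369 0.07301869] [0.02070784 0.02104415]
 barrel [0.02647233 0.02285183] [0.51353995 0.13765311 0.04449334]
 base ((513.7653198242188, 113.63221740722656), (48.27168273925781, 32.350379943847656), 29.942644119262695)
0.035 205 [0.0037 0.0003 0.0398] [-0.0006 -0.0056] [0.0055 0.0063]
0.045 153 [0.0038 0.0004 0.0489] [-0.0003 -0.0056] [0.0055 0.0062]
0.053 133 [0.0038 0.0002 0.0572] [-0.0004 -0.0055] [0.0053 0.0062]
0.058 83 [0.0037 0.0003 0.0606] [ 0.0002 -0.0056] [0.0054 0.0059]
```

View pics/w3t.png

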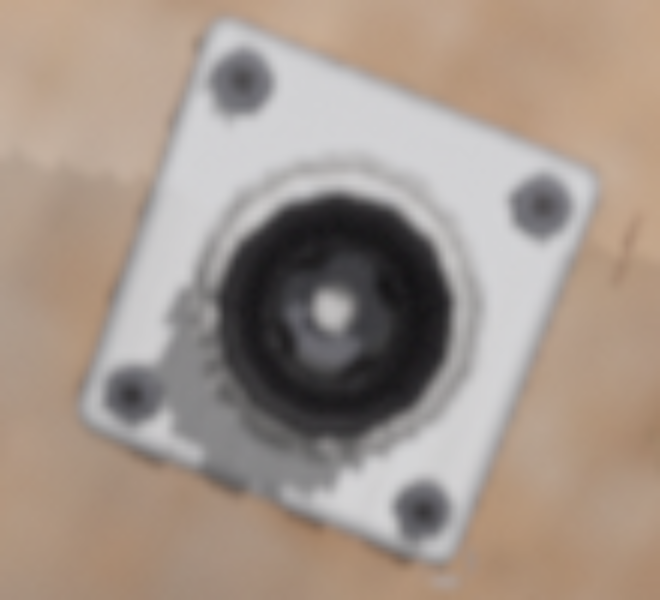

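View pics/w3s.png

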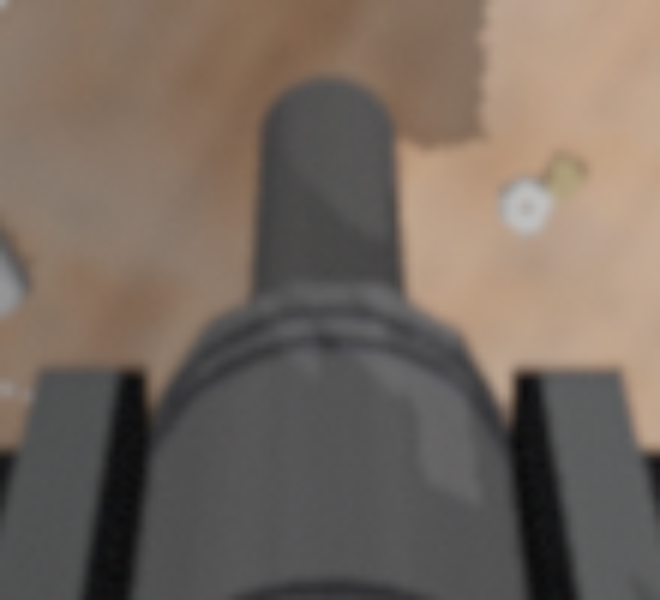

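The wide port mouth is at (0.509, 0.304), with a barrel of about 33 mm. The small port's barrel is about 25 mm, so they are clearly told apart. The held stem is parallel to the tool axis within about 0.5 mm, so I'll bring it to the mouth.

Run:
```python
from h import *
a=np.arctan2(.3,.51);p=np.array([.5086,.3043])
r.movep([*p,.19],R(a)); r.move_l([*p,.146],speed=.06); r.hold(.3)
s=r.sense();print(s['clock'],s['tool_pos'],s['ft_force'])
print(r.move_l([*p,.1325],speed=.02,threshold=4))
s=r.sense();print(s['clock'],s['tool_pos'],s['ft_force'],s['ft_torque'])
snap('wrist','w4');snap('side','s4')
a=load('w4')['color'][70:330,210:440,::-1];b=load('s4')['color'][230:420,180:360,::-1]
cv2.imwrite('pics/w4t.png',np.hstack([cv2.resize(a,(400,452)),cv2.resize(b,(400,452))]))
```

```text
9.375 [0.50870301 0.30438921 0.14627545] [-0.44175437  1.00643979 -0.70253959]
False
10.2 [0.50865886 0.30434055 0.13264229] [-0.713298   -0.40316429 -0.54944818] [-0.00311285  0.04240925 -0.02040739]
```

View pics/w4t.png

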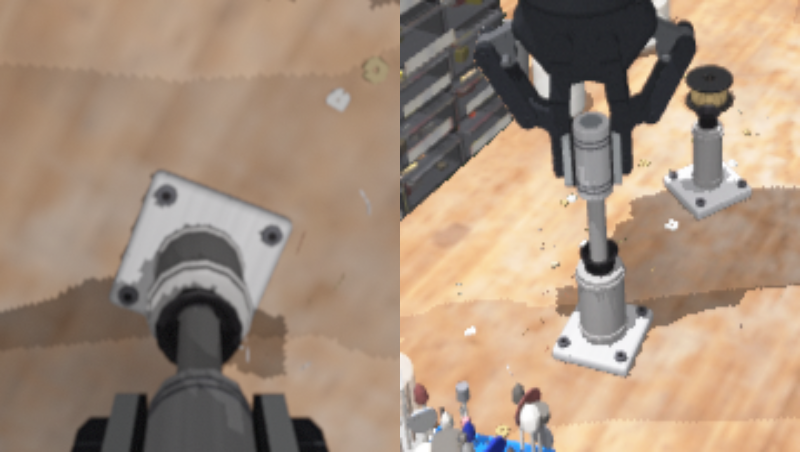

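The stem is 7 mm into the mouth, centred, with no lateral load. Now I'll push in small logged steps with a force check on each.

Run:
```python
from h import *
p=np.array([.5086,.3043]);f0=np.mean([r.sense()['ft_force'][2] for _ in range(3)])
z=.1325; print('f0',f0)
while z>.1396-.046:
    z-=.0015 if z<.119 else .002
    hit=r.move_l([*p,z],speed=.01,threshold=9 if z>.119 else 6)
    s=r.sense();f=s['ft_force']-[0,0,f0]
    print(round(s['clock'],2),round(z,4),s['tool_pos'].round(4),f.round(1),hit,flush=True)
    if hit or f[2]>11.5: break
```

```text
f0 -1.4684896862072723
10.65 0.1305 [0.5086 0.3043 0.1304] [0.3 0.6 0. ] False
11.0 0.1285 [0.5086 0.3044 0.1287] [-0.7  0.8  3.5] False
11.35 0.1265 [0.5089 0.3045 0.1271] [1.1 0.6 6.4] False
11.7 0.1245 [0.5088 0.3045 0.1248] [0.2 0.8 5.9] False
12.05 0.1225 [0.5087 0.3044 0.1226] [-0.1  1.   5.8] False
12.4 0.1205 [0.5087 0.3044 0.1205] [0.3 0.7 5.1] False
12.75 0.1185 [0.5086 0.3043 0.1185] [0.2 1.3 6.3] False
13.05 0.117 [0.5086 0.3043 0.1169] [1.6 1.2 4.7] False
13.35 0.1155 [0.5086 0.3043 0.1154] [1.  2.  4.7] False
13.65 0.114 [0.5086 0.3043 0.1139] [0.4 1.3 4.4] False
13.95 0.1125 [0.5086 0.3043 0.1125] [0.7 0.6 5.4] False
14.25 0.111 [0.5086 0.3043 0.1109] [1.1 2.1 5.7] False
14.55 0.1095 [0.5086 0.3043 0.1094] [1.2 1.9 5.1] False
14.85 0.108 [0.5086 0.3043 0.1079] [0.6 2.2 5.6] False
15.15 0.1065 [0.5086 0.3043 0.1064] [1.5 1.5 4.4] False
15.45 0.105 [0.5086 0.3043 0.105 ] [1.2 1.1 5.3] False
15.75 0.1035 [0.5086 0.3043 0.1035] [0.2 0.5 5.7] False
16.05 0.102 [0.5086 0.3043 0.1021] [-0.4  0.6  7. ] False
16.26 0.1005 [0.5087 0.3044 0.1021] [-0.9 -0.1  6.9] True
```

There was a second, firm rise at TCP z ≈ 0.102, about 37.5 mm deep, and the arm stopped. I'll confirm with one more gentle press in finer steps, then check whether the tube slipped in the grip.

Run:
```python
from h import *
p=np.array([.5086,.3043]);f0=-1.0
z0=r.sense()['tool_pos'][2]; z=z0
for i in range(5):
    z-=.0006
    hit=r.move_l([*p,z],speed=.006,threshold=6)
    for k in range(2):
        s=r.sense();f=s['ft_force']-[0,0,f0]
        print(round(s['clock'],2),round(z,4),s['tool_pos'].round(4),f.round(1),hit,flush=True); r.hold(.05)
    if hit or f[2]>12.5: break
snap('wrist','w5');snap('side','s5')
a=load('w5')['color'][70:430,180:470,::-1];b=load('s5')['color'][230:420,180:360,::-1]
cv2.imwrite('pics/w5t.png',np.hstack([cv2.resize(a,(400,500)),cv2.resize(b,(400,500))]))
d=load('w5');s=r.sense();Q=(pts(d)-s['tool_pos'])@s['tcp_rot']
v,u=np.mgrid[0:480,0:640]
for t in ('w3','w5'):
    d=load(t);Q=(pts(d)-d['T'][:3,3])@np.array(s['tcp_rot'])
    roi=(abs(u-326)<20)&(v>360)&(v<405);print(t,Q[roi][:,2].min(),np.median(Q[roi][:,2]))
```

```text
16.57 0.1015 [0.5086 0.3043 0.1021] [-1.3  1.   9.2] False
16.62 0.1015 [0.5086 0.3043 0.1021] [-0.9 -0.5  9.5] False
16.92 0.1009 [0.5086 0.3043 0.102 ] [-2.2  0.  12.7] False
16.97 0.1009 [0.5086 0.3043 0.102 ] [-1.6  0.5 13. ] False
w3 0.0 0.10207569516169443
w5 0.0 0.10200773799726637
```

View pics/w5t.png

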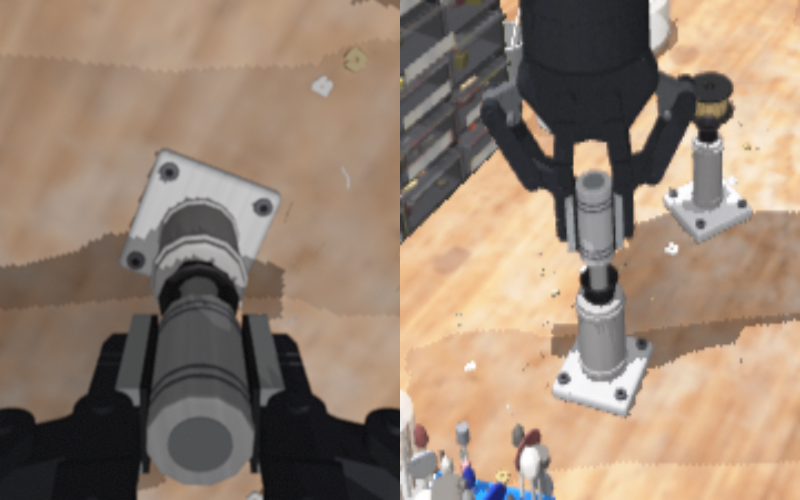

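The force rose to 13 N with no further motion, and the tube did not slip in the grip (top-face distance 102.08 → 102.01 mm). The stem is on the stop, so I'll release, retreat and verify.

Run:
```python
from h import *
r.grip(.06); r.hold(.1)
s=r.sense();print(s['clock'],s['tool_pos'],s['width'],s['ft_force'])
p=np.array([.5086,.3043]);a=np.arctan2(.3,.51)
r.move_l([*p,.2],speed=.1); 
x=R(a)[:2,0]
r.move_l([*(p-.07*x),.24],speed=.2);r.hold(.3)
s=r.sense();print(s['clock'],s['tool_pos'],s['ft_force'])
d=snap('wrist','w6');snap('scene','sc6');snap('side','s6');P=pts(d)
v,u=np.mgrid[0:480,0:640]
xy=np.hypot(P[...,0]-.509,P[...,1]-.304)<.04
for lo,hi in [(.12,.16),(.086,.134),(.07,.08)]:
    m=xy&(P[...,2]>lo)&(P[...,2]<hi);print(lo,m.sum(),P[m].mean(0),P[m].max(0),np.median(P[m][:,2]))
m=xy&(P[...,2]>.133);c,rad=cv2.minEnclosingCircle(np.argwhere(m)[:,::-1].astype(np.float32));print('top',c,rad,ray(d,*c,.142))
sd=load('s6');sc=load('sc6')
cv2.imwrite('pics/f6.png',np.hstack([cv2.resize(d['color'][:,:,::-1],(400,300)),cv2.resize(sd['color'][230:420,180:360,::-1],(300,300))]))
cv2.imwrite('pics/f6s.png',sc['color'][:,:,::-1])
```

```text
17.6667 [0.5085189  0.30423401 0.10068417] 0.05998695926229993 [ 0.60762182 -0.17226611 -0.25661288]
19.6583 [0.54355733 0.24461669 0.23947916] [-0.0339031  -0.9780358  -0.78226536]
0.12 1507 [0.50928001 0.30438442 0.14063423] [0.52114113 0.3160957  0.14334076] 0.14088387591832027
0.086 37 [0.50762504 0.31206884 0.12724244] [0.520595   0.3160957  0.13399645] 0.13335455501640672
0.07 65 [0.50280662 0.31282669 0.07425092] [0.51493269 0.31729125 0.07612944] 0.07417682457310465
top (318.0, 249.5) 392.16619873046875 [0.54565122 0.23451511 0.142     ]
```

View pics/f6.png

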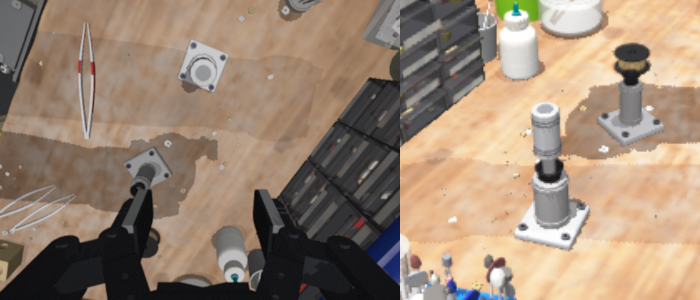

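View pics/f6s.png

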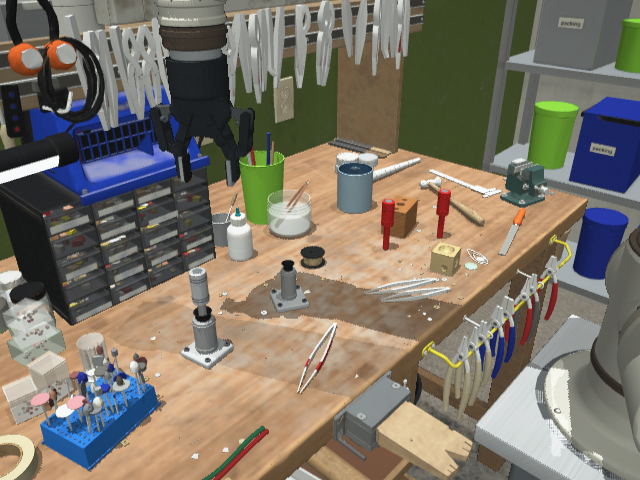

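The tube stands upright in the wide port. Its top reads 0.141 m against 0.142 m expected, and this camera also read about 1–2 mm low at the rest. Bystanders haven't moved and the gripper is clear, so I'm handing the job in.

```bash
python3 -c "
from h import *
r.job_done(); print(r.sense()['clock'])"
```

```text
the job is handed in; nothing more can be done
the job is handed in; nothing more can be done
```

The filter tube is in the wide air port, stem down, on the stop at the bottom of the bore, released, and the job is handed in at about 20 s of the 42 s. I gripped it by the cylinder, lifted it out of the rest block and pushed it down in 1.5–2 mm steps with a force check on each.

- **Force on the way in:** the stem passed the collet with readings up to about 6.4 N, then slid with 4.5–6 N of drag. A firm rise came about 37.5 mm below the mouth.
- **Stop confirmed:** a second gentle press reached about 13 N with no further travel, well under the 20 N limit. The tube did not slip in the grip.
- **After letting go:** the tube looks upright in the camera views, with its axis within about 1 mm of the measured mouth centre. Its top reads 0.141 m, against 0.142 m expected if fully home; the depth camera also read 1–2 mm low on the tube at the start.
- **Surroundings:** the spool, bottle, cube and red look-alikes look unmoved in the final scene picture, and the gripper is clear of everything.

The valve pin cannot be seen, so I inferred that it is pressed in from the force and depth readings. One automatic circle fit on the tube's top in the last picture picked up stray pixels and was ignored. No other check disagreed.

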